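# Close the swab jar with its double lid, then take off the outer cover alone

## Robot

A 6-joint arm with a two-finger parallel gripper is mounted at the origin on the work surface. World frame = base frame: x ahead of the robot, y to its left, z up, the work surface at z = 0. Lengths are in m, angles in rad, forces in N, time in s.
With the tool pointing down it reaches from about 0.325 to 0.775 m from the base axis. Payload 5.5 kg.
Tool frame: the origin (TCP) lies midway between the tips of the shut fingers; the grasp point (between the pads) lies tcp_to_grasp behind it (tcp_to_grasp is the distance from the TCP to the grasp point, in m); z points along the fingers, y is the line along which they close (so a half turn about z gives the same grasp; the last joint's range is limited). The gripper opens to 85 mm and grips with 20 to 120 N. Pads are 22 mm wide; open, the fingers measure 114 mm over their backs; the gripper's body (76 mm by 85 mm) begins 54 mm behind the grasp point. The pads swing forward as they close: fully open they stand 13 mm farther back than shut.
Start: joints at [-1.187, 0.091, 1.231, -0, 1.82, -0.057], TCP at [0.256, -0.543, 0.231] pointing down, gripper open.
Joint ranges: [-2.87, 2.87], [-0.86, 2.18], [0.17, 2.46], [-1.51, 4.65], [0.06, 2.69], [-2.65, 2.65]. Speed limits (rad/s): [2.57, 2.57, 3.01, 3.14, 3.14, 3.14].

## Interface

Orientations are given as a unit quaternion [w, x, y, z].
In Python, from station import * gives the robot as it stands. The module is installed in compiled form; this text tells all that it offers.
- The arm moves only by the shell command python3 -m inch 'ROWS' [FORCE]. ROWS is JSON, a list of rows, each a list of 3 entries, a list of its own where there are three numbers: the shift along the tool's x, y, z as a fraction of full scale, then the turn, a rotation vector about the tool's x, y, z as a fraction of full scale, then the opening, from 0 (shut) to 1 (fully open). A call has 1 to 8 rows; each row shifts and turns the commanded pose from where the row before left it, along the tool's axes as they then stand; what a row does not reach is not made up. Full scale, the value 1, is 150 mm for a shift and 2 pi rad for a turn. A row lasts 1/12 s, in which the tool goes at most 41.7 mm and 7.16 degrees, less where a joint would pass 70% of its speed; a pose out of reach is approached as far as the arm can. A call with a number of a shift or a turn outside -1 to 1 is refused whole. A call with a gripper value outside its range is refused whole. The fingers move at their own pace and stop on an object; FORCE is the grip in N (left out, the last holds). Time passes only in rows, so rows that do not move let the fingers close. It gives the time, the measured TCP pose, the force, the opening and the grip force at its end, in the units of the state.
- get_state(): the state, without advancing time (a new reading comes with each control period).
- grab_frame(name): name is "side" or "top"; returns (picture, depth): 384x512x3 uint8, red, green, blue; 384x512 float32, m along the optical axis (not along the pixel's ray), 0 where there is no reading.
- camera_info(name): a dict with "intrinsics" (3x3 intrinsics, pixels), "xyz" and "rotation" of the camera in the world. Camera axes: x right, y down, z forward; pixel columns grow to the right and rows downward; lengths in m; the calibration is good to about 2 mm. A picture is of the moment at which its call begins. camera_info takes no time and is no camera call.
- job_done(): hands the job in; it is judged then, once.
The state is a dict: "time_s": time; "joints": joint angles; "qd": joint speeds; "tau": joint torques, N m; "ee_pos": TCP position; "ee_rot": TCP orientation; "contact_force": force on the tool from outside, world axes, zero at the start; "ft_torque": the same for the moment, N m; "width": opening from 0.0 (shut) to 1.0 (fully open); "finger_force": force on a finger pad.
Only numpy, scipy, OpenCV 4.12 (cv2) and the standard library are available. Lean on these libraries where they do the work, as an engineer would, in place of code of your own. Each camera call takes 0.05 s, during which the arm holds its last target. There are 200 camera calls.

## Task

The swab jar's rinsed double lid hangs on the drying stand by the blue inner lid's loop: lift the nested pair up off the hook by that loop and lower it, both lids together, onto the clear jar, letting go only when the inner lid rests fully home in the jar's mouth. Then take the white outer cover by its collar and lift it off alone, fairly level, leaving the inner lid seated and undisturbed, and finish still holding the cover in the gripper with the whole of it higher than the top of the blue loop and touching nothing else. Leave the jar standing where it is (a slight nudge is fine), and leave the soap dish and the comb alone.

Things in the scene. Friction and masses are not known exactly. Their poses are not given: they have to be found in the camera images.
- hook_stand: Fixed aluminium drying stand. Origin on the deck (z = 0) below the spot on the wire where the lids hang; z up. Base plate 140 x 70 x 8 mm (x -50 to +90 mm), 12 mm post at x = +78 mm. From its top a 6 mm wire runs level towards the stand's own -x, centre line 200 mm up, to x = -13 mm, then bends up into a short tip. Place and yaw vary.
- hook_tip (a point): Rounded end of the hook's upturned tip: on the stand at x = -17 mm, centre 209 mm up, top 212 mm up (9 mm above the wire's top). To unhook: raise the loop 12 to 22 mm, then draw it at least 40 mm along the stand's -x.
- inner_lid: Blue inner lid, about 70 g, loose, hanging level by its loop. Origin: centre of its disc's underside (which rests on the jar's rim), z up. Disc 84 mm across, 4 mm thick; plug below 70 mm across, tapering to 60, 10 mm deep; 40 mm boss on top, 5 mm high, centres the cover. The cover rests on the disc and is carried along with this lid.
- loop_top (a point): Middle of the top of the inner lid's upright loop, 74 mm above that lid's origin. Loop 34 mm wide (lid's y), 10 mm thick (x), bars 6 mm, opening 22 mm wide up to 68 mm above the lid's origin. The wire passes through it along x: grip from above across the 34 mm width (y). It stands 36 mm above the cover's collar; keep fingertips above the collar.
- outer_lid: White outer cover, about 80 g, loose, nested on the inner lid. Origin: centre of its roof's underside, z up; nested it lies 4 mm above the inner lid's origin. Roof 102 mm across, 4 mm thick; skirt 10 mm down from the roof's underside, 96 mm inside. It is wholly above the loop when raised 80 mm or more from its nested place.
- collar_top (a point): Centre of the top of the cover's round collar, 34 mm above the cover's origin. Collar 50 mm outside, 44 mm bore, standing 30 mm above the roof, open at the top; the inner lid's loop stands up through it with 4 mm play. Grip across the collar from above with the loop, which stands 36 mm higher, between the fingers.
- jar: Clear polystyrene swab jar, green foot band, white swabs inside, loose, about 450 g, upright. Origin: centre of its underside, z up. 84 mm outside, 76 mm mouth, 85 mm high: the inner lid is home when its origin is 85 mm above the jar's origin on the jar's axis (3 mm of play).
- soap_dish: White ceramic leaf-shaped soap dish, about 155 x 84 x 16 mm with stalk, loose bystander, origin at the centre of its underside.
- comb: Black plastic comb, 150 x 32 x 5 mm, loose bystander lying flat, origin at the middle of its underside.
- bin: White tilt-out bin, fixed bystander, about 190 x 170 x 153 mm with its leaning front, origin at the centre of its underside.
Not all that is in view belongs to the job. Of the things like the inner_lid, leave any that is brown; of the rest the smaller one is meant.

How it is judged:
By the outcome, as a careful person would: the job done as asked, in the order asked, and still so for the second after the job is handed in, while the arm keeps its last pose, push and grip.
It also fails if it takes over 54 s, if anything falls off the work surface, if the arm or the gripper's body presses on something with over 40 N, if the wrist force passes 120 N, or if a joint passes its speed limit or range.

## Working session

There is one attempt and no reset: what is moved stays moved. The work goes in short steps, Python scripts to look and compute and a shell command to move; the robot and the scene stay as the last step left them, time stands still between calls to the robot, and variables do not carry over. Pictures are saved under pics/ and viewed, at most 10 in all, crops included, and the job is handed in when it is done.

```bash
mkdir -p pics
cat > h.py <<'E'
from station import *
import numpy as np, cv2
from scipy.spatial.transform import Rotation as R
def cam(n):
    c=camera_info(n);return np.array(c["intrinsics"]),np.array(c["xyz"]),np.array(c["rotation"])
def rotm(r):
    r=np.array(r); return r if r.shape==(3,3) else R.from_quat(r,scalar_first=True).as_matrix()
def cloud(n,d):
    K,t,r=cam(n);r=rotm(r);v,u=np.indices(d.shape)
    p=np.stack([(u-K[0,2])/K[0,0],(v-K[1,2])/K[1,1],np.ones_like(d)],-1)*d[...,None]
    return p@r.T+t
def ray(n,u,v,z):
    K,t,r=cam(n);r=rotm(r);d=r@np.array([(u-K[0,2])/K[0,0],(v-K[1,2])/K[1,1],1]);return t+d*(z-t[2])/d[2]
def save(n,f):
    im,d=grab_frame(n);cv2.imwrite("pics/"+f+".png",im[...,::-1]);np.savez("pics/"+f+".npz",im=im,d=d);return im,d
E
python3 - <<'E'
from h import *
for n in("side","top"):
    save(n,n+"0");print(camera_info(n))
print(get_state())
E
```

```text
{'intrinsics': array([[361.86782487,   0.        , 256.45961927],
       [  0.        , 361.86782487, 192.70854313],
       [  0.        ,   0.        ,   1.        ]]), 'xyz': array([ 0.4371875 , -0.62917049,  0.67381358]), 'rotation': array([-0.47388665,  0.87700089, -0.06363124,  0.04745471])}
{'intrinsics': array([[489.82992451,   0.        , 258.65955871],
       [  0.        , 489.82992451, 192.06547316],
       [  0.        ,   0.        ,   1.        ]]), 'xyz': array([0.39880581, 0.12427648, 1.43366169]), 'rotation': array([ 0.04534743, -0.69594279,  0.71606748, -0.02923355])}
{'time_s': 0.1, 'joints': array([-1.18666212e+00,  9.17920740e-02,  1.23178475e+00,  8.23678126e-06,
        1.81980790e+00, -5.66847519e-02]), 'qd': array([ 7.78687405e-05, -2.53779182e-03, -3.35527786e-03,  8.13556210e-04,
       -4.85550435e-04, -1.98166413e-03]), 'tau': array([ 2.16063723e-03, -4.60216784e+01, -4.19218361e+01, -1.56055171e-05,
        1.06305242e-02,  5.82504754e-06]), 'ee_pos': array([ 0.25591964, -0.54239562,  0.23024796]), 'ee_rot': array([-8.84701234e-04,  9.75807395e-01,  2.18630112e-01, -1.42109361e-04]), 'contact_force': array([0.39603801, 1.00452557, 0.27000473]), 'ft_torque': array([ 0.0081616 , -0.04349174, -0.01855227]), 'finger_force': 0.0, 'width': 1.0017555000180556}
```

View pics/side0.png

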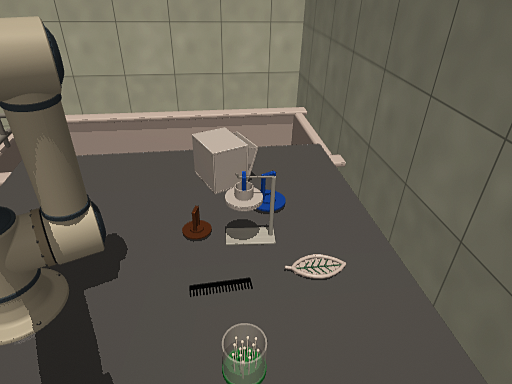

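View pics/top0.png

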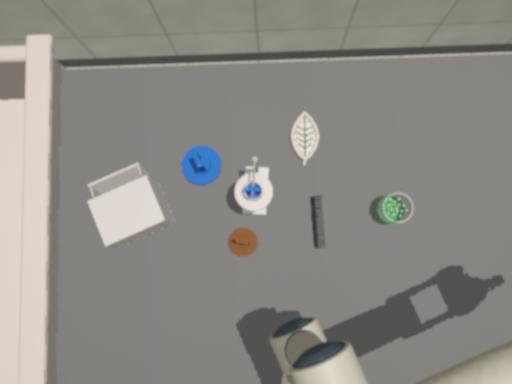

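```bash
python3 -c "
import station;print([a for a in dir(station) if a[0]!='_']);print(getattr(station,'tcp_to_grasp',None))"
```

```text
['PlanningError', 'camera_info', 'get_state', 'grab_frame', 'job_done', 'tcp_to_grasp']
0.0187
```

```bash
cat > m.py <<'E'
from h import *
a=np.load("pics/top0.npz");im,d=a["im"],a["d"];P=cloud("top",d)
hsv=cv2.cvtColor(im,cv2.COLOR_RGB2HSV)
def rep(n,m):
    q=P[m&(d>0)];print(n,len(q),q.mean(0).round(4),q.min(0).round(4),q.max(0).round(4))
v,u=np.indices(d.shape)
box=(u>215)&(u<290)&(v>140)&(v<225)
z=P[...,2]
blue=(hsv[...,0]>105)&(hsv[...,0]<130)&(hsv[...,1]>120)
m=box&blue;rep("blue hang",m);rep("blue hi",m&(z>.17))
m=box&(z>.14)&(z<.158)&(hsv[...,1]<80);rep("roof?",m)
zz=z[box];print(np.histogram(zz,bins=np.arange(0,.25,.01)))
m=box&(z>.192)&~blue;rep("wire",m)
q=P[m]; 
m=box&(z>.004)&(z<.02);rep("base",m)
c=P[m][:,:2]
print(cv2.minAreaRect((c*1000).astype(np.float32)))
if len(q)>3:
    x=q[:,:2]-q[:,:2].mean(0);e=np.linalg.svd(x)[2][0];print("wire dir",e)
j=(u>365)&(u<430)&(v>180)&(v<235)
rep("jar",j&(z>.02));rep("jartop",j&(z>.075))
rep("blue big",(u<230)&blue)
# post: 
rep("post",(u>245)&(u<262)&(v>150)&(v<172)&(z>.18))
# wire along ray at z: roof circle
b2=cv2.resize(im[140:240,180:300],None,fx=5,fy=5,interpolation=cv2.INTER_CUBIC);cv2.imwrite("pics/ctop.png",b2[...,::-1])
s=np.load("pics/side0.npz")["im"]
a=cv2.resize(s[150:260,170:330],None,fx=5,fy=5,interpolation=cv2.INTER_CUBIC);cv2.imwrite("pics/cside.png",a[...,::-1])
b=cv2.resize(im[180:240,360:440],None,fx=5,fy=5)
E
python3 m.py
```

```text
blue hang 206 [0.5832 0.2166 0.1021] [0.5254 0.1496 0.013 ] [0.6712 0.2782 0.2148]
blue hi 57 [0.5367 0.1658 0.2049] [0.5311 0.1496 0.1715] [0.5429 0.1829 0.2148]
roof? 796 [0.5354 0.1664 0.144 ] [0.4882 0.1164 0.14  ] [0.6119 0.2174 0.1578]
(array([2833,  137,   50,    4,    1,    2,    1,    2,    1,    3,    2,
          2,    4,   85,  849,   18,   24,   65,    4,   23,  111,   20,
          0,    0]), array([0.  , 0.01, 0.02, 0.03, 0.04, 0.05, 0.06, 0.07, 0.08, 0.09, 0.1 ,
       0.11, 0.12, 0.13, 0.14, 0.15, 0.16, 0.17, 0.18, 0.19, 0.2 , 0.21,
       0.22, 0.23, 0.24]))
wire 103 [0.5717 0.1639 0.2032] [0.517  0.1544 0.1934] [0.6181 0.1822 0.2169]
base 877 [0.579  0.1758 0.0072] [0.4549 0.0612 0.004 ] [0.7063 0.2819 0.02  ]
((580.368896484375, 172.31918334960938), (215.0869598388672, 246.53610229492188), 88.1401596069336)
wire dir [0.98516548 0.17160702]
jar 553 [ 0.4891 -0.2268  0.0619] [ 0.4465 -0.2662  0.0202] [ 0.5289 -0.1832  0.0922]
jartop 186 [ 0.49   -0.2275  0.0837] [ 0.4481 -0.2661  0.0753] [ 0.5289 -0.1842  0.0922]
blue big 1196 [0.6328 0.3191 0.0297] [0.5771 0.2649 0.0033] [0.6931 0.3786 0.1252]
post 43 [0.604  0.1605 0.2016] [0.5836 0.155  0.1815] [0.6181 0.1653 0.2079]
```

Run:
```python
import cv2,numpy as np
a=cv2.imread("pics/cside.png");b=cv2.imread("pics/ctop.png")
a=cv2.resize(a,(400,275));b=cv2.resize(b,(400,333))
t=np.load("pics/top0.npz")["im"][...,::-1];s=np.load("pics/side0.npz")["im"][...,::-1]
c=cv2.resize(t[180:240,360:440],(400,300),interpolation=3);
cv2.imwrite("pics/c1.png",np.vstack([np.hstack([a,np.zeros((275,400,3),np.uint8)]),np.hstack([b[:300],c])]))
```

```text
(no output)
```

View pics/c1.png

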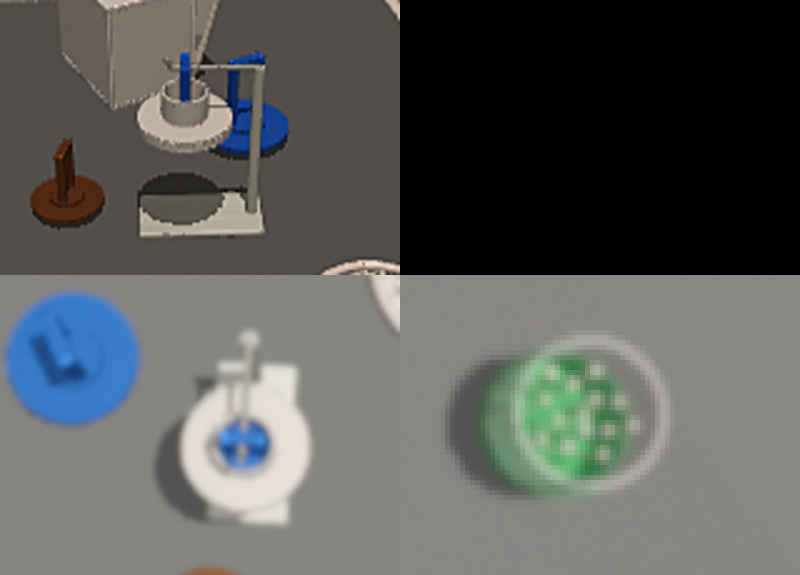

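```bash
cat > m2.py <<'E'
from h import *
a=np.load("pics/top0.npz");im,d=a["im"],a["d"];P=cloud("top",d);z=P[...,2]
hsv=cv2.cvtColor(im,cv2.COLOR_RGB2HSV);v,u=np.indices(d.shape);box=(u>215)&(u<290)&(v>140)&(v<225)
blue=(hsv[...,0]>105)&(hsv[...,0]<130)&(hsv[...,1]>120)
def onp(m,zz): return np.array([ray("top",x,y,zz)[:2] for y,x in zip(*np.nonzero(m))])
w=box&(z>.196)&(z<.212)&~blue&(P[...,0]>.56)&(P[...,0]<.60)
q=onp(w,.203);print("wire",len(q),q.mean(0),np.polyfit(q[:,0],q[:,1],1))
po=box&(z>.196)&(P[...,0]>.60);q=onp(po,.203);print("post",q.mean(0),q.min(0),q.max(0))
l=box&blue&(z>.19);q=onp(l,.209);print("loop",len(q),q.mean(0),q.min(0),q.max(0),cv2.minAreaRect((q*1000).astype(np.float32)))
r=box&(z>.136)&(z<.15)&(hsv[...,2]>150);c=max(cv2.findContours(r.astype(np.uint8),0,1)[0],key=len)[:,0]
e=cv2.minEnclosingCircle(c);print("roof",e,ray("top",*e[0],.143),e[1]*2*1.29/489.8)
b=(z>.004)&(z<.012)&(v>150)&(hsv[...,2]>150)&(hsv[...,1]<60)&box;q=onp(b,.008)
print("base",len(q),q.mean(0),q.min(0),q.max(0),cv2.minAreaRect((q*1000).astype(np.float32)))
j=(u>365)&(u<430)&(v>180)&(v<235)&(z>.076)
c=np.argwhere(j)[:,::-1].astype(np.float32);h=cv2.convexHull(c);e=cv2.fitEllipse(h);print("jar",e,ray("top",*e[0],.085),np.array(e[1])*1.349/489.8)
# side: jar & roof
a=np.load("pics/side0.npz");im,d=a["im"],a["d"];P=cloud("side",d);z=P[...,2];v,u=np.indices(d.shape)
hsv=cv2.cvtColor(im,cv2.COLOR_RGB2HSV)
r=(u>215)&(u<275)&(v>160)&(v<215)&(z>.139)&(z<.147);q=P[r];print("side roof",len(q),cv2.minEnclosingCircle((q[:,:2]*1000).astype(np.float32)),q[:,2].mean())
bl=(u>235)&(u<252)&(v>165)&(v<195)&(hsv[...,0]>105)&(hsv[...,0]<130)&(hsv[...,1]>120)
q=P[bl];print("side loop",len(q),q.mean(0),q.min(0),q.max(0))
w=(u>250)&(u<272)&(v>170)&(v<182)&(z>.19)&(z<.21);q=P[w];print("side wire",len(q),q.mean(0),np.polyfit(q[:,0],q[:,1],1))
b=(u>222)&(u<280)&(v>222)&(v<250)&(z>.004)&(z<.013)&(hsv[...,2]>100);q=P[b];print("side base",cv2.minAreaRect((q[:,:2]*1000).astype(np.float32)),q[:,2].mean())
E
python3 m2.py
```

```text
wire 37 [0.57835427 0.16301135] [-0.08028937  0.20944706]
post [0.60994689 0.1598835 ] [0.5990125  0.15498012] [0.61719519 0.16529929]
loop 51 [0.53690224 0.16583016] [0.52914349 0.14938772] [0.54262984 0.1822413 ] ((536.52392578125, 165.82704162597656), (33.07270050048828, 11.56328296661377), 83.50569915771484)
roof ((253.10812377929688, 191.85848999023438), 19.14229393005371) [0.53693126 0.1665671  0.143     ] 0.10083119301661611
base 184 [0.57258638 0.15759284] [0.48318162 0.11803035] [0.65142743 0.22675987] ((565.1614990234375, 172.0970001220703), (166.4088897705078, 108.41091918945312), 8.223921775817871)
jar ((396.7287902832031, 218.6662139892578), (50.73537063598633, 61.16484069824219), 112.23468017578125) [ 0.45772479 -0.22246083  0.085     ] [0.13973462 0.16845931]
side roof 454 ((556.1560668945312, 162.77468872070312), 65.50951385498047) 0.1427698002174683
side loop 77 [0.53770612 0.14399153 0.20243049] [ 0.4371875  -0.62917049  0.17091964] [0.54593491 0.1795526  0.67381358]
side wire 44 [0.58617976 0.15892535 0.20053554] [-0.11165675  0.22437628]
side base ((559.870361328125, 161.41229248046875), (72.01070404052734, 138.3222198486328), 85.48363494873047) 0.0076403726741880095
```

```bash
cat > m3.py <<'E'
from h import *
from scipy.optimize import least_squares
a=np.load("pics/top0.npz");im,d=a["im"],a["d"];P=cloud("top",d);z=P[...,2];v,u=np.indices(d.shape)
def fit(q):
    s=least_squares(lambda p:np.hypot(*(q-p[:2]).T)-p[2],[*q.mean(0),.04],loss="soft_l1",f_scale=.001).x;return s
j=(u>378)&(u<422)&(v>185)&(v<232)&(z>.08)&(z<.09)
q=np.array([ray("top",x,y,.085)[:2] for y,x in zip(*np.nonzero(j))]);print("jar rim",len(q),fit(q))
print("crop centre",ray("top",398.4,207.4,.085))
a=np.load("pics/side0.npz");im,d=a["im"],a["d"];P=cloud("side",d);z=P[...,2];v,u=np.indices(d.shape)
j=(u>215)&(u<275)&(v>320)&(z>.081)&(z<.089);q=P[j][:,:2];print("side rim",len(q),fit(q))
hsv=cv2.cvtColor(im,cv2.COLOR_RGB2HSV)
c=cv2.resize(im[300:384,190:300],None,fx=5,fy=5,interpolation=3);cv2.imwrite("pics/cj.png",c[...,::-1])
s=get_state();M=rotm(s["ee_rot"])
for nm,t in(("hover",[.538,.165,.32]),):
    print(nm,(M.T@(np.array(t)-s["ee_pos"])/.15).round(3))
print("dz",M[:,2])
E
python3 m3.py
```

```text
jar rim 138 [ 0.48796635 -0.22579271  0.03971112]
crop centre [ 0.48843678 -0.22875885  0.085     ]
side rim 348 [ 0.49141886 -0.22919709  0.03964395]
hover [ 3.713 -3.464 -0.592]
dz [-6.64187390e-04  1.66445724e-03 -9.99998394e-01]
```

View pics/cj.png

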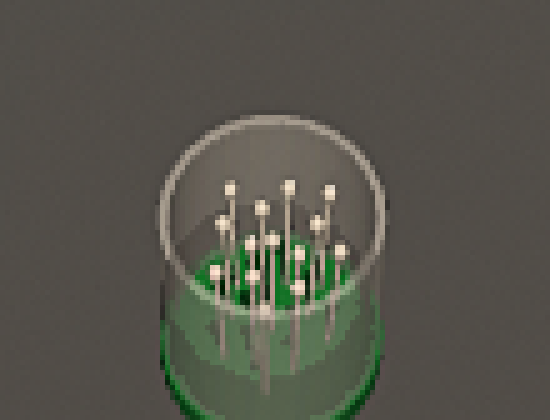

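```bash
python3 -m inch '[[[0.08,-0.07,-0.08],[0,0,0],1],[[0.17,-0.16,-0.1],[0,0,0],1],[[0.17,-0.16,-0.1],[0,0,0],1],[[0.17,-0.16,-0.1],[0,0,0],1],[[0.17,-0.16,-0.1],[0,0,0],1],[[0.17,-0.16,-0.1],[0,0,0],1],[[0.17,-0.16,0],[0,0,0],1],[[0.17,-0.16,0],[0,0,0],1]]'
python3 -m inch '[[[0.17,-0.16,0],[0,0,0],1],[[0.17,-0.16,0],[0,0,0],1],[[0.17,-0.16,0],[0,0,0],1],[[0.17,-0.16,0],[0,0,0],1],[[0.17,-0.16,0],[0,0,0],1],[[0.17,-0.16,0],[0,0,0],1],[[0.17,-0.16,0],[0,0,0],1],[[0.17,-0.16,0],[0,0,0],1]]'
python3 -m inch '[[[0.17,-0.16,0],[0,0,0],1],[[0.17,-0.16,0],[0,0,0],1],[[0,0,0],[0,0,0.017],1],[[0,0,0],[0,0,0.017],1],[[0,0,0],[0,0,0.017],1],[[0,0,0],[0,0,0.017],1],[[0,0,0],[0,0,0.016],1],[[0,0,0],[0,0,0],0.7]]'
cat > go.py <<'E'
from h import *
import sys
s=get_state();M=rotm(s["ee_rot"]);t=np.array(list(map(float,sys.argv[1:4])))
print("t",s["time_s"],"pos",s["ee_pos"].round(4),"yaw x",np.degrees(np.arctan2(M[1,0],M[0,0])).round(2),"zdir",M[:,2].round(3),"q6",s["joints"][5].round(2),"w",s["width"],"F",s["contact_force"].round(2),"ff",s["finger_force"])
print("shift",(M.T@(t-s["ee_pos"])/.15).round(3))
E
python3 go.py .538 .1645 .26
```

```text
time_s: 0.77
ee_pos: [0.3525, -0.2985, 0.3193]
ee_rot: [0.001, 0.976, 0.218, 0.001]
contact_force: [0.2, 0.4, -0.4]
width: 1.002
finger_force: 0.0
time_s: 1.43
ee_pos: [0.4549, -0.0375, 0.318]
ee_rot: [-0.0, 0.976, 0.219, -0.0]
contact_force: [-1.1, -0.5, -0.8]
width: 1.0
finger_force: 0.0
time_s: 2.1
ee_pos: [0.4803, 0.026, 0.3177]
ee_rot: [0.0, 0.999, -0.045, -0.001]
contact_force: [0.5, 0.5, 0.1]
width: 0.888
finger_force: 0.0
t 2.1 pos [0.4803 0.026  0.3177] yaw x -5.18 zdir [-0.001 -0.    -1.   ] q6 1.64 w 0.8882288944840703 F [0.5  0.47 0.13] ff 0.0
shift [ 0.3   -0.954  0.385]
```

```bash
python3 -m inch '[[[0.05,-0.16,0.0],[0,0,0],0.7],[[0.05,-0.16,0.0],[0,0,0],0.7],[[0.05,-0.16,0.0],[0,0,0],0.7],[[0.05,-0.16,0],[0,0,0],0.7],[[0.05,-0.16,0.1],[0,0,0],0.7],[[0.05,-0.154,0.1],[0,0,0],0.7],[[0,0,0.18],[0,0,0],0.7],[[0,0,0],[0,0,0],0.7]]'
python3 - <<'E'
from h import *
im,d=save("side","s1")
c=cv2.resize(im[110:260,150:330],None,fx=4,fy=4,interpolation=3);cv2.imwrite("pics/s1c.png",c[...,::-1])
E
python3 go.py .538 .1645 .182
```

```text
time_s: 2.77
ee_pos: [0.5361, 0.1653, 0.2541]
ee_rot: [0.001, 0.999, -0.041, -0.005]
contact_force: [-0.6, -0.8, -2.0]
width: 0.697
finger_force: 0.0
t 2.8167 pos [0.5364 0.1646 0.2572] yaw x -4.8 zdir [-0.008 -0.002 -1.   ] q6 1.89 w 0.7040292731272589 F [ 0.03 -0.05  0.27] ff 0.0
shift [ 0.015 -0.001  0.501]
```

View pics/s1c.png

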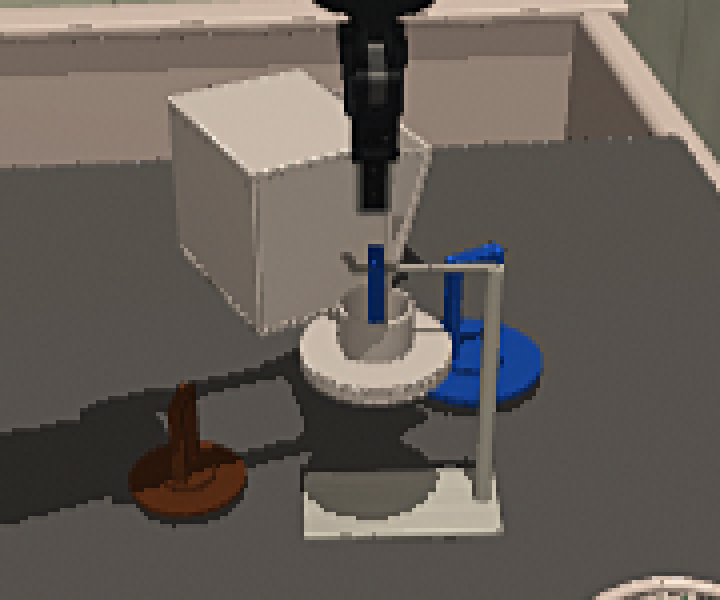

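Crop: open fingers (tip at 374,208) stand right above the blue loop (376,245) on the wire, with the tip at (350,258) and the post at (487,380); candidates were the hanging blue lid (top 253,191), the bigger blue one (202,165) and the brown one (243,241), and the hanging smaller one is meant.

```bash
python3 -m inch '[[[0.015,0,0.1],[0,0,0],0.7],[[0,0,0.1],[0,0,0],0.7],[[0,0,0.1],[0,0,0],0.7],[[0,0,0.1],[0,0,0],0.7],[[0,0,0.08],[0,0,0],0.7],[[0,0,0],[0,0,0],0.7],[[0,0,0],[0,0,0],0.55]]' 50
python3 go.py .538 .1645 .183
python3 -m inch '[[[0,0,0],[0,0,0],0.4],[[0,0,0],[0,0,0],0],[[0,0,0],[0,0,0],0],[[0,0,0],[0,0,0],0],[[0,0,0],[0,0,0],0],[[0,0,0],[0,0,0],0],[[0,0,0],[0,0,0],0]]' 50
python3 go.py .538 .1645 .199
```

```text
time_s: 3.4
ee_pos: [0.5399, 0.1639, 0.19]
ee_rot: [0.0, 0.999, -0.043, 0.0]
contact_force: [0.1, 0.6, 1.0]
width: 0.573
finger_force: 0.0
t 3.4 pos [0.5399 0.1639 0.19  ] yaw x -4.98 zdir [ 0. -0. -1.] q6 1.89 w 0.5731284937893728 F [0.14 0.63 0.98] ff 0.0
shift [-0.013 -0.003  0.047]
time_s: 3.98
ee_pos: [0.5406, 0.1643, 0.1914]
ee_rot: [-0.0, 0.999, -0.044, 0.002]
contact_force: [0.3, -1.2, 5.5]
width: 0.381
finger_force: 50.7
t 3.9833 pos [0.5406 0.1643 0.1914] yaw x -4.99 zdir [ 0.004  0.    -1.   ] q6 1.89 w 0.3814921923517533 F [ 0.3  -1.25  5.46] ff 50.661996603012085
shift [-0.017  0.    -0.051]
```

```bash
python3 -m inch '[[[0,0,0],[0,0,0],0.6],[[0,0,0],[0,0,0],0.6],[[0,0,0],[0,0,0],0.6],[[-0.01,0,0.05],[0,0,0],0.6],[[0,0,0],[0,0,0],0.6],[[0,0,0],[0,0,0],0.6]]' 50
python3 go.py .538 .1645 .183
python3 -m inch '[[[0,0,0],[0,0,0],0.3],[[0,0,0],[0,0,0],0.2],[[0,0,0],[0,0,0],0.2],[[0,0,0],[0,0,0],0.2],[[0,0,0],[0,0,0],0.2],[[0,0,0],[0,0,0],0.2],[[0,0,0],[0,0,0],0.2]]' 50
python3 go.py .538 .1645 .199
```

```text
time_s: 4.48
ee_pos: [0.5378, 0.1644, 0.1805]
ee_rot: [0.0, 0.999, -0.043, -0.001]
contact_force: [-0.8, -0.0, 0.4]
width: 0.6
finger_force: 0.0
t 4.4833 pos [0.5378 0.1644 0.1805] yaw x -4.98 zdir [-0.002 -0.    -1.   ] q6 1.89 w 0.5998976900492399 F [-0.76 -0.05  0.41] ff 0.0
shift [ 0.001 -0.    -0.017]
time_s: 5.07
ee_pos: [0.5384, 0.1645, 0.1819]
ee_rot: [0.0, 0.999, -0.043, 0.0]
contact_force: [0.8, -0.3, 0.0]
width: 0.385
finger_force: 49.7
t 5.0667 pos [0.5384 0.1645 0.1819] yaw x -4.98 zdir [ 0. -0. -1.] q6 1.89 w 0.3846614542226002 F [ 0.8  -0.28  0.03] ff 49.6650892496109
shift [-0.003  0.    -0.114]
```

```bash
python3 -m inch '[[[0,0,-0.02],[0,0,0],0.2],[[0,0,-0.03],[0,0,0],0.2],[[0,0,-0.03],[0,0,0],0.2],[[0,0,-0.03],[0,0,0],0.2],[[0,0,0],[0,0,0],0.2],[[0,0,0],[0,0,0],0.2]]' 50
python3 go.py .476 .170 .199
```

```text
time_s: 5.57
ee_pos: [0.5386, 0.1646, 0.1989]
ee_rot: [-0.0, 0.999, -0.043, 0.001]
contact_force: [0.1, 0.9, -1.3]
width: 0.388
finger_force: 49.6
t 5.5667 pos [0.5386 0.1646 0.1989] yaw x -4.98 zdir [ 0.001  0.    -1.   ] q6 1.89 w 0.3875972844824499 F [ 0.06  0.86 -1.28] ff 49.61951494216919
shift [-0.419  0.    -0.001]
```

```bash
python3 -m inch '[[[-0.03,0,0],[0,0,0],0.2],[[-0.06,0,0],[0,0,0],0.2],[[-0.07,0,0],[0,0,0],0.2],[[-0.08,0,0],[0,0,0],0.2],[[-0.08,0,0],[0,0,0],0.2],[[-0.07,0,0],[0,0,0],0.2],[[-0.04,0,0],[0,0,0],0.2],[[0,0,0],[0,0,0],0.2]]' 50
python3 -c "
from h import *
im,d=save('side','s2')
c=cv2.resize(im[100:260,120:320],None,fx=3,fy=3,interpolation=3);cv2.imwrite('pics/s2c.png',c[...,::-1])"
python3 go.py .489 -.2275 .20
```

```text
time_s: 6.23
ee_pos: [0.4729, 0.1704, 0.1985]
ee_rot: [-0.0, 0.999, -0.043, 0.0]
contact_force: [-0.1, 0.7, -1.3]
width: 0.384
finger_force: 49.7
t 6.2833 pos [0.4736 0.1702 0.1984] yaw x -4.95 zdir [ 0.001  0.    -1.   ] q6 1.93 w 0.38696688253098366 F [ 0.12 -0.35 -1.36] ff 49.68361258506775
shift [ 0.331  2.633 -0.011]
```

View pics/s2c.png

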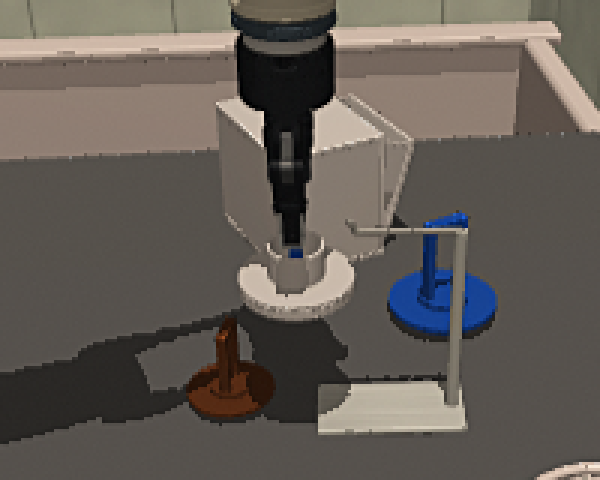

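The pair hangs level in the gripper (collar at 295,255), clear of the hook tip (350,222).

```bash
python3 -m inch '[[[0.01,0.06,0],[0,0,0],0.2],[[0.02,0.12,0],[0,0,0],0.2],[[0.02,0.17,0],[0,0,0],0.2],[[0.025,0.19,0],[0,0,0],0.2],[[0.025,0.19,0],[0,0,0],0.2],[[0.025,0.19,0],[0,0,0],0.2],[[0.025,0.19,0],[0,0,0],0.2],[[0.025,0.19,0],[0,0,0],0.2]]' 50
python3 -m inch '[[[0.025,0.19,0],[0,0,0],0.2],[[0.025,0.19,0],[0,0,0],0.2],[[0.025,0.19,0],[0,0,0],0.2],[[0.02,0.19,0],[0,0,0],0.2],[[0.02,0.19,0],[0,0,0],0.2],[[0.02,0.19,0],[0,0,0],0.2],[[0.02,0.16,0],[0,0,0],0.2],[[0.015,0.1,0],[0,0,0],0.2]]' 50
python3 -m inch '[[[0.01,0.04,0],[0,0,0],0.2],[[0,0,0],[0,0,0],0.2],[[0,0,0],[0,0,0],0.2]]' 50
python3 go.py .489 -.2275 .20
cat > m4.py <<'E'
from h import *
from m3f import fit
im,d=save("top","t3");P=cloud("top",d);z=P[...,2];v,u=np.indices(d.shape);hsv=cv2.cvtColor(im,cv2.COLOR_RGB2HSV)
print(np.histogram(z[(u>350)&(u<450)&(v>160)&(v<260)],bins=np.arange(.06,.3,.01)))
c=cv2.resize(im[150:290,340:470],None,fx=4,fy=4,interpolation=3)
im2,d2=save("side","s3")
e=cv2.resize(im2[204:384,170:350],(560,560),interpolation=3)
c=cv2.resize(c,(240,258));e=cv2.resize(e,(540,540));o=np.zeros((540,780,3),np.uint8);o[:258,:240]=c;o[:,240:]=e
cv2.imwrite("pics/s3c.png",o[...,::-1])
E
sed -i '/m3f/d' m4.py; python3 m4.py
```

```text
time_s: 6.95
ee_pos: [0.4834, -0.0287, 0.1981]
ee_rot: [0.0, 0.999, -0.044, -0.0]
contact_force: [0.8, 0.2, -1.2]
width: 0.39
finger_force: 49.8
time_s: 7.62
ee_pos: [0.4899, -0.2412, 0.1977]
ee_rot: [0.0, 0.999, -0.045, -0.0]
contact_force: [-0.4, 0.1, -0.9]
width: 0.386
finger_force: 49.9
time_s: 7.87
ee_pos: [0.4915, -0.2435, 0.1981]
ee_rot: [-0.0, 0.999, -0.043, -0.0]
contact_force: [-0.1, -0.6, -1.2]
width: 0.385
finger_force: 49.8
t 7.8667 pos [ 0.4915 -0.2435  0.1981] yaw x -4.99 zdir [-0.     0.001 -1.   ] q6 1.14 w 0.3850494541310243 F [-0.07 -0.64 -1.17] ff 49.841787815093994
shift [-0.026 -0.105 -0.013]
(array([ 36,  31,  63,   6,   0,   0,   0,   0,  11, 332, 252,  13,  26,
         9,   2,   4,   1,   0,   8,  19,  16,   9,  14]), array([0.06, 0.07, 0.08, 0.09, 0.1 , 0.11, 0.12, 0.13, 0.14, 0.15, 0.16,
       0.17, 0.18, 0.19, 0.2 , 0.21, 0.22, 0.23, 0.24, 0.25, 0.26, 0.27,
       0.28, 0.29]))
```

View pics/s3c.png

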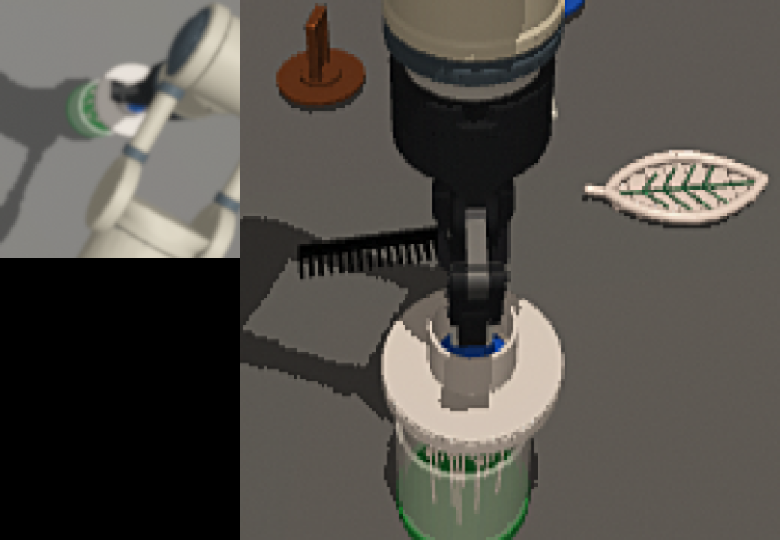

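Both lids are level over the jar; the cover (473,365) sits about 16 mm off in y from the jar axis (463,500), as the pose says. Correct, then measure the roof's edge against the rim.

```bash
python3 -m inch '[[[-0.01,-0.04,0],[0,0,0],0.2],[[-0.01,-0.06,0],[0,0,0],0.2],[[0,0,0],[0,0,0],0.2],[[0,0,0],[0,0,0],0.2]]' 50
cat > m5.py <<'E'
from h import *
import sys
from scipy.optimize import least_squares
zr=float(sys.argv[1])
def fit(q):
    return least_squares(lambda p:np.hypot(*(q-p[:2]).T)-.051,q.mean(0),loss="soft_l1",f_scale=.001).x
for n in ("side","top"):
    im,d=save(n,n+sys.argv[2]);P=cloud(n,d);z=P[...,2]
    m=(abs(z-zr)<.006)&(np.hypot(P[...,0]-.49,P[...,1]+.228)<.075)&(im.min(-1)>60)
    h=cv2.convexHull(np.argwhere(m)[:,::-1].astype(np.float32))[:,0]
    q=np.array([ray(n,x,y,zr)[:2] for x,y in h])
    print(n,m.sum(),"z",np.median(z[m]),"centre",fit(q).round(4),"rms",np.std(np.hypot(*(q-fit(q)).T)).round(4),cv2.minEnclosingCircle((q*1000).astype(np.float32)))
E
python3 m5.py .160 4; python3 go.py .489 -.2275 .20
```

```text
time_s: 8.3
ee_pos: [0.4899, -0.2276, 0.1987]
ee_rot: [0.0, 0.999, -0.043, 0.0]
contact_force: [0.4, -0.3, -1.4]
width: 0.388
finger_force: 49.8
side 1598 z 0.15924712972814237 centre [ 0.4922 -0.2307] rms 0.0008 ((492.214111328125, -230.72348022460938), 52.64888000488281)
top 521 z 0.16008320318891478 centre [ 0.4885 -0.2256] rms 0.0064 ((489.44427490234375, -223.9312744140625), 50.7094841003418)
t 8.4 pos [ 0.4899 -0.2284  0.1985] yaw x -4.94 zdir [ 0. -0. -1.] q6 1.16 w 0.38729987640534724 F [-0.18  1.11 -1.18] ff 49.847665429115295
shift [-0.006 -0.005 -0.01 ]
```

```bash
python3 -m inch '[[[-0.004,0,0.05],[0,0,0],0.2],[[0,0,0.08],[0,0,0],0.2],[[0,0,0.08],[0,0,0],0.2],[[0,0,0.06],[0,0,0],0.2],[[0,0,0.04],[0,0,0],0.2],[[0,0,0.04],[0,0,0],0.2],[[0,0,0],[0,0,0],0.2]]' 50
python3 go.py .489 -.2275 .1315
```

```text
time_s: 8.98
ee_pos: [0.4885, -0.2284, 0.1438]
ee_rot: [-0.001, 0.999, -0.044, -0.001]
contact_force: [-0.2, -0.1, -1.4]
width: 0.385
finger_force: 49.9
t 8.9833 pos [ 0.4885 -0.2284  0.1438] yaw x -4.99 zdir [-0.002  0.001 -1.   ] q6 1.16 w 0.38490879657269605 F [-0.19 -0.08 -1.36] ff 49.85895574092865
shift [ 0.003 -0.006  0.082]
```

```bash
python3 -m inch '[[[0,0,0.03],[0,0,0],0.2],[[0,0,0.02],[0,0,0],0.2],[[0,0,0.02],[0,0,0],0.2],[[0,0,0.01],[0,0,0],0.2],[[0,0,0],[0,0,0],0.2],[[0,0,0],[0,0,0],0.2]]' 50
python3 go.py .489 -.2275 .1315
```

```text
time_s: 9.48
ee_pos: [0.4892, -0.2287, 0.1339]
ee_rot: [0.0, 0.999, -0.043, 0.0]
contact_force: [0.3, -0.1, -1.0]
width: 0.385
finger_force: 49.9
t 9.4833 pos [ 0.4892 -0.2287  0.1339] yaw x -4.98 zdir [ 0. -0. -1.] q6 1.16 w 0.3849140057089404 F [ 0.32 -0.11 -1.02] ff 49.859134554862976
shift [-0.002 -0.008  0.016]
```

Plug is going in freely; last millimetres until the force changes sign.

```bash
for i in 1; do python3 -m inch '[[[0,0,0.006],[0,0,0],0.2],[[0,0,0.006],[0,0,0],0.2],[[0,0,0],[0,0,0],0.2],[[0,0,0],[0,0,0],0.2]]' 50; done
python3 -m inch '[[[0,0,0.006],[0,0,0],0.2],[[0,0,0],[0,0,0],0.2],[[0,0,0],[0,0,0],0.2]]' 50
python3 -m inch '[[[0,0,0.006],[0,0,0],0.2],[[0,0,0],[0,0,0],0.2],[[0,0,0],[0,0,0],0.2]]' 50
python3 m5.py .093 5
```

```text
time_s: 9.82
ee_pos: [0.4894, -0.2288, 0.1326]
ee_rot: [0.0, 0.999, -0.043, 0.0]
contact_force: [-0.2, 0.2, 0.8]
width: 0.387
finger_force: 50.2
time_s: 10.07
ee_pos: [0.4896, -0.2288, 0.1325]
ee_rot: [0.0, 0.999, -0.043, 0.001]
contact_force: [-0.9, 1.6, 5.3]
width: 0.387
finger_force: 50.5
time_s: 10.32
ee_pos: [0.4897, -0.229, 0.1324]
ee_rot: [0.001, 0.999, -0.043, 0.001]
contact_force: [-1.6, 1.6, 8.4]
width: 0.385
finger_force: 50.8
side 1518 z 0.09307851573449738 centre [ 0.4919 -0.2318] rms 0.0005 ((491.7347412109375, -231.82275390625), 52.27237319946289)
top 447 z 0.09384403392645413 centre [ 0.4886 -0.2268] rms 0.0007 ((488.52783203125, -226.097412109375), 51.209510803222656)
```

Seated: roof at 0.093 m (must be 0.093), with force 8 N. Ease, open, then turn a quarter so the thin side of the loop faces the fingers.

```bash
python3 -m inch '[[[0,0,-0.012],[0,0,0],0.2],[[0,0,0],[0,0,0],0.2],[[0,0,0],[0,0,0],0.55],[[0,0,0],[0,0,0],0.8],[[0,0,0],[0,0,0],1],[[0,0,0],[0,0,0],1],[[0,0,0],[0,0,0],1],[[0,0,0],[0,0,0],1]]'
python3 -m inch '[[[0,0,-0.05],[0,0,0],1],[[0,0,-0.1],[0,0,0],1],[[0,0,-0.1],[0,0,0.018],1],[[0,0,0],[0,0,0.018],1],[[0,0,0],[0,0,0.018],1],[[0,0,0],[0,0,0.018],1],[[0,0,0],[0,0,0.018],1],[[0,0,0],[0,0,0.018],1]]'
python3 go.py .489 -.2275 .13;python3 m5.py .093 6
```

```text
time_s: 11.08
ee_pos: [0.4891, -0.2287, 0.1318]
ee_rot: [-0.0, 0.999, -0.043, -0.0]
contact_force: [0.5, 0.0, 0.7]
width: 1.001
finger_force: 0.0
time_s: 11.75
ee_pos: [0.4893, -0.2288, 0.1702]
ee_rot: [0.0, 0.927, -0.376, 0.0]
contact_force: [-0.4, 1.7, 0.1]
width: 1.002
finger_force: 0.0
t 11.75 pos [ 0.4893 -0.2288  0.1702] yaw x -44.19 zdir [ 0.001 -0.    -1.   ] q6 1.84 w 1.0019847245042774 F [-0.4   1.74  0.07] ff 0.0
shift [-0.007 -0.005  0.268]
side 1505 z 0.09282760714330407 centre [ 0.4916 -0.2316] rms 0.0006 ((492.3258972167969, -231.62234497070312), 52.165321350097656)
top 497 z 0.09326104669930602 centre [ 0.4885 -0.2264] rms 0.0089 ((488.0675354003906, -223.6356964111328), 49.67342758178711)
```

```bash
python3 -m inch '[[[0,0,0],[0,0,0.018],1],[[0,0,0],[0,0,0.018],1],[[0,0,0],[0,0,0.018],1],[[0,0,0],[0,0,0.016],1],[[0,0,0],[0,0,0],1],[[0,0,0],[0,0,0],1]]'
python3 -m inch '[[[0,0,0.05],[0,0,0],1],[[0,0,0.1],[0,0,0],1],[[0,0,0.1],[0,0,0],1],[[0,0,0.08],[0,0,0],1],[[0,0,0.06],[0,0,0],1],[[0,0,0.03],[0,0,0],1],[[0,0,0],[0,0,0],1],[[0,0,0],[0,0,0],1]]'
python3 go.py .489 -.2285 .094
```

```text
time_s: 12.35
ee_pos: [0.4892, -0.2287, 0.1698]
ee_rot: [-0.0, 0.825, -0.565, 0.0]
contact_force: [-0.2, -0.4, 0.5]
width: 1.0
finger_force: 0.0
time_s: 13.02
ee_pos: [0.4893, -0.2288, 0.1067]
ee_rot: [-0.0, 0.824, -0.567, 0.0]
contact_force: [-0.2, 0.6, 0.4]
width: 1.001
finger_force: 0.0
t 13.0167 pos [ 0.4893 -0.2288  0.1067] yaw x -69.03 zdir [ 0. -0. -1.] q6 2.28 w 1.0012551780552224 F [-0.15  0.63  0.44] ff 0.0
shift [-0.002  0.001  0.085]
```

```bash
python3 -m inch '[[[0,0,0.03],[0,0,0],0.75],[[0,0,0.025],[0,0,0],0.72],[[0,0,0],[0,0,0],0.68],[[0,0,0],[0,0,0],0.68],[[0,0,0],[0,0,0],0.65],[[0,0,0],[0,0,0],0.62]]' 40
python3 -m inch '[[[0,0,0],[0,0,0],0.58],[[0,0,0],[0,0,0],0.54],[[0,0,0],[0,0,0],0.4],[[0,0,0],[0,0,0],0.4],[[0,0,0],[0,0,0],0.4],[[0,0,0],[0,0,0],0.4],[[0,0,0],[0,0,0],0.4],[[0,0,0],[0,0,0],0.4]]' 40
python3 go.py .489 -.2285 .1
```

```text
time_s: 13.52
ee_pos: [0.4894, -0.2287, 0.0986]
ee_rot: [-0.0, 0.824, -0.567, 0.0]
contact_force: [-0.6, -0.1, 0.6]
width: 0.622
finger_force: 0.2
time_s: 14.18
ee_pos: [0.4895, -0.2289, 0.099]
ee_rot: [-0.0, 0.824, -0.567, 0.001]
contact_force: [-0.8, 0.4, 5.8]
width: 0.572
finger_force: 41.8
t 14.1833 pos [ 0.4895 -0.2289  0.099 ] yaw x -69.06 zdir [ 0.001 -0.001 -1.   ] q6 2.28 w 0.571784269169109 F [-0.83  0.38  5.76] ff 41.755794547498226
shift [-0.003  0.002 -0.007]
```

```bash
python3 -m inch '[[[0,0,-0.01],[0,0,0],0.4],[[0,0,-0.02],[0,0,0],0.4],[[0,0,-0.03],[0,0,0],0.4],[[0,0,-0.04],[0,0,0],0.4],[[0,0,-0.05],[0,0,0],0.4],[[0,0,-0.05],[0,0,0],0.4],[[0,0,-0.05],[0,0,0],0.4],[[0,0,0],[0,0,0],0.4]]' 40
python3 -m inch '[[[0,0,-0.05],[0,0,0],0.4],[[0,0,-0.07],[0,0,0],0.4],[[0,0,-0.1],[0,0,0],0.4],[[0,0,-0.1],[0,0,0],0.4],[[0,0,-0.1],[0,0,0],0.4],[[0,0,-0.07],[0,0,0],0.4],[[0,0,-0.03],[0,0,0],0.4],[[0,0,0],[0,0,0],0.4]]' 40
python3 go.py .489 -.2285 .21
python3 - <<'E'
from h import *
im,d=save("side","s7");c=cv2.resize(im[174:384,150:370],None,fx=2.7,fy=2.7,interpolation=3);cv2.imwrite("pics/s7c.png",c[...,::-1])
P=cloud("side",d);z=P[...,2];hsv=cv2.cvtColor(im,cv2.COLOR_RGB2HSV)
n=np.hypot(P[...,0]-.49,P[...,1]+.228)<.08
b=n&(hsv[...,0]>105)&(hsv[...,0]<130)&(hsv[...,1]>120);print("blue z max",np.sort(z[b])[-5:], b.sum())
w=n&(hsv[...,1]<60)&(im.min(-1)>90)&(z>.12);print("white z",np.percentile(z[w],[1,5,50]))
E
```

```text
time_s: 14.85
ee_pos: [0.49, -0.2292, 0.1384]
ee_rot: [-0.0, 0.824, -0.567, 0.002]
contact_force: [0.4, 1.2, -0.5]
width: 0.567
finger_force: 41.4
time_s: 15.52
ee_pos: [0.4896, -0.229, 0.2154]
ee_rot: [-0.0, 0.824, -0.567, 0.001]
contact_force: [-0.4, 0.0, 0.1]
width: 0.569
finger_force: 41.4
t 15.5167 pos [ 0.4896 -0.229   0.2154] yaw x -69.06 zdir [ 0.002 -0.001 -1.   ] q6 2.28 w 0.5686825107052191 F [-0.45  0.01  0.09] ff 41.37293893843889
shift [-0.004  0.003  0.036]
blue z max [0.35723312 0.36073474 0.38535456 0.38612522 0.53536815] 1412
white z [0.19830433 0.20614767 0.48266774]
```

View pics/s7c.png

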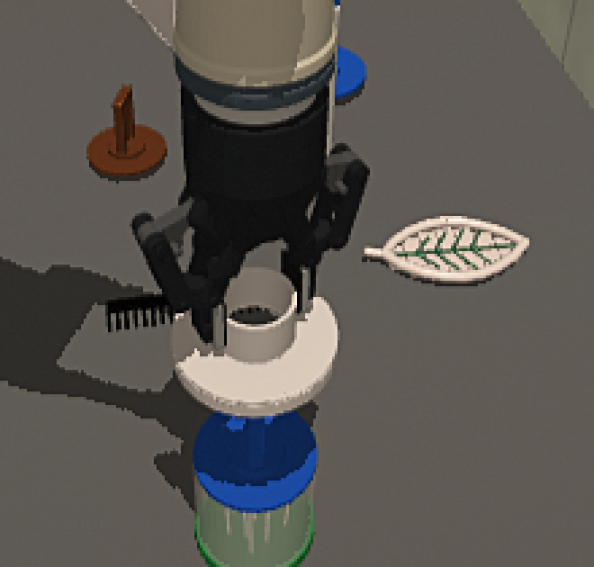

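The cover (255,350) is held level, its lower edge near 0.198 m against the loop top at 0.159 m, and the blue lid (255,460) sits flat on the jar.

```bash
python3 -m inch '[[[0,0,0],[0,0,0],0.4],[[0,0,0],[0,0,0],0.4],[[0,0,0],[0,0,0],0.4],[[0,0,0],[0,0,0],0.4]]' 40; python3 -c "
from station import *
print(job_done())"
```

```text
time_s: 15.9
ee_pos: [0.4889, -0.2286, 0.2129]
ee_rot: [0.0, 0.824, -0.567, -0.001]
contact_force: [0.4, 0.3, -0.6]
width: 0.569
finger_force: 41.4
the job is handed in; nothing more can be done
None
```

The job is handed in at 15.9 s: the blue inner lid looks fully seated in the jar's mouth, and the gripper holds the white cover level, its lower edge about 40 mm above the loop top and touching nothing else; no verdict was returned.

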